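# Pour spent cells from a chute into the collection box

### The arm

A 6-joint arm with a two-finger parallel gripper is mounted at the origin on a cart in front of the work surface, level with it; the furniture and walls round the work are solid. World frame = base frame: x ahead of the robot, y to its left, z up, the work surface at z = 0. Lengths are in mm, angles in rad, forces in N, time in s.
With the tool pointing down it reaches from about 300 to 775 mm from the base axis. Payload 14.6 kg.
Tool frame: the origin (TCP) lies at the very end of the fingers, on their centre line; the grasp point (between the pads) lies 19 mm behind it; z points along the fingers, y is the line along which they close (so a half turn about z gives the same grasp; the last joint's range is limited). The gripper opens to 94 mm and grips with 3 to 60 N. Pads are 16 mm wide; open, the fingers measure 119 mm over their backs; the gripper's body (75 mm by 177 mm) begins 78 mm behind the grasp point.
Start: joints at [-1.253, 0.3, 1.521, -0, 1.321, -0.067], TCP at [206.448, -509.773, 205.446] pointing down, gripper open.
Joint ranges: [-3.03, 3.03], [-0.79, 2.21], [0.23, 2.52], [-1.04, 4.18], [0, 3.07], [-2.55, 2.55]. Speed limits (rad/s): [2.22, 2.22, 2.57, 3.14, 3.14, 3.14].

### API

Orientations are given as [roll, pitch, yaw] about the fixed x, y, z axes, in that order (R = Rz(yaw) Ry(pitch) Rx(roll)).
In Python, from cell import manip, camera, get_calibration gives the robot as it stands. The module is installed in compiled form; this text tells all that it offers.
- The arm moves only by the tool jog_arm, never from a script. Its argument "plan" is one flat list of numbers, 6 for each row, row after row: the shift along the world's x, y, z in m, then the turn, a rotation vector about the world's x, y, z in degrees. A call has 1 to 20 rows; each row is the pose to reach, as a shift and turn from the pose commanded when the call began; what a row does not reach only later rows make up. A row lasts 1/10 s, in which the tool goes at most 50 mm and 8.59 degrees, less where a joint would pass 70% of its speed; a pose out of reach is approached as far as the arm can. A call with a gripper value outside its range is refused whole. "claw" is the finger opening in m, from 0 to 0.094, set as the call begins (left out, the last holds). The fingers move at their own pace and stop on an object; "force" is the grip in N (left out, the last holds). Time passes only in rows, so rows that repeat a pose let the fingers close. It gives the time, the measured TCP pose, the force, the opening and the grip force at its end, in the units of the state.
- manip.read_state(): the state, without advancing time (a new reading comes with each control period).
- camera(name): name is "side" or "top" or "wrist"; returns (picture, depth): 384x512x3 uint8, red, green, blue; 384x512 float32, mm along the optical axis (not along the pixel's ray), 0 where there is no reading.
- get_calibration(name): a dict with "fx", "fy", "cx", "cy" (pixels), "origin" and "attitude" of the camera in the world. Camera axes: x right, y down, z forward; pixel columns grow to the right and rows downward; lengths in mm; the calibration is good to about 2 mm. A picture is of the moment at which its call begins: read the wrist's pose just before it. get_calibration takes no time and is no camera call; for the wrist camera it gives the pose at the moment of the call.
- manip.sign_off(): hands the job in; it is judged then, once.
The state is a dict: "clock": time; "joints": joint angles; "qd": joint speeds; "effort": joint torques, N m; "eef_pos": TCP position; "eef_rot": TCP orientation; "wrist_force": force on the tool from outside, world axes, zero at the start; "moment": the same for the moment, N m; "finger_gap": finger opening in mm; "finger_force": force on a finger pad.
Only numpy, scipy, OpenCV 4.12 (cv2) and the standard library are available. Lean on these libraries where they do the work, as an engineer would, in place of code of your own. Each camera call takes 0.05 s, during which the arm holds its last target. There are 200 camera calls.

### The job

Draw the flat lid of the collection box fully open, then lift the chute with its cells, hold its open end over the opening and tip it so that all three cells slide right down inside the box; pour them, do not pick them out with the gripper. Then set the empty chute down on the bench, flat on its underside, with the lid left open. Leave the spool, the cell checker and the small yellow-lidded jar where they are.

Things in the scene. Friction and masses are not known exactly. Their poses are not given: they have to be found in the camera images.
- lid (a joint): how far (m) the flat steel lid of the collection box has been drawn: 0 shut, 0.072 fully open. It slides horizontally along the box's -x axis (toward the robot side) with about 1.5 N of friction and stays where it is left. It has no knob or edge to take hold of: press a fingertip on its top and draw it; what presses on it does not make it stiffer.
- lid_top (a point): point on the upper surface of the lid, in the middle of its ribbed finger patch, 100 mm above the bench; it travels with the lid. The lid is a flat plate 83 mm (along x) by 66 mm (along y), 5 mm thick; this point lies 28 mm from its rear (+x) edge. Axes as box.
- box: grey sheet-metal collection box, fixed on the bench, 88 mm wide (y), 102 mm high over the aluminium rails beside and behind the lid (they stand 2 mm over it). Origin on the bench below the centre of the opening: it reaches 120 mm toward -x and 50 mm toward +x. -x, roughly toward the robot, is the way the lid is drawn. Inside, hollow, 162 x 80 mm; a sloping floor leads cells toward -x.
- opening (a point): centre of the opening in the box's top, 94 mm above the bench. The opening is 64 mm along the box's x and 52 mm along its y and is covered by the lid until this is drawn open; the drawn lid then lies on the front part of the box's top.
- chute_grip (a point): centre of the chute's grip: an upright black plate bridging the chute 20 mm nearer its open end than its middle; 12 mm thick along the chute's x, 36 wide along y, from 36 to 78 mm above the chute's underside (centre at 57 mm; the cells below reach up to 21 mm). Chute axes: -x points along the gutter to its open end, y across, z up.
- chute_exit (a point): middle of the gutter floor at the chute's open end: 90 mm along -x from the grip, 54.5 mm below it. Straight aluminium gutter 220 mm long, 29 mm wide outside, 24 inside, walls 23 high, floor 2.5 thick, closed at the +x end, open at the -x end, about 0.22 kg empty. Smooth inside: cells start to slide when the open end is tipped down by about 12 to 20 degrees.
- chute: the whole chute; origin at the centre of its underside, axes as for chute_grip. It starts flat on the bench with the open end roughly toward the robot, beside the box (on either side of it). The grip's centre is at x = -20 mm here. Overhead, a rack's cross beam runs across (along world y) at x = 0.685 m, its lower edge 0.575 m above the bench: keep the arm clear of it.
- cell_2_mid (a point): one of three round battery cells, 18 mm diameter, 65 mm long, 46 g; they start lying end to end inside the chute, along it. The point is the centre of the cell; z runs along the cell. They are meant to be poured, not gripped.
- cell_3_mid (a point): one of three round battery cells, 18 mm diameter, 65 mm long, 46 g; they start lying end to end inside the chute, along it. The point is the centre of the cell; z runs along the cell. They are meant to be poured, not gripped.
- cell_4_mid (a point): one of three round battery cells, 18 mm diameter, 65 mm long, 46 g; they start lying end to end inside the chute, along it. The point is the centre of the cell; z runs along the cell. They are meant to be poured, not gripped.
- solder_spool: bystander to leave where it is: spool of white wire with two blue flanges, 53 mm diameter, 40 mm high; origin at the centre of its underside on the bench.
- cell_checker: bystander to leave where it is: red box-shaped cell checker, 45 x 77 mm, 26 mm high; origin at the centre of its underside on the bench.
- lug_jar: bystander to leave where it is: small clear jar with a yellow lid, alone on the bench to the left of the work (another may stand farther off), 47 mm diameter, 52 mm high; origin at the centre of its underside on the bench.
- cell_2: the same cell as a whole; origin at the centre of its rear end face (the end toward the closed end of the chute), z along it to the other end.
- cell_3: the same cell as a whole; origin at the centre of its rear end face (the end toward the closed end of the chute), z along it to the other end.
- cell_4: the same cell as a whole; origin at the centre of its rear end face (the end toward the closed end of the chute), z along it to the other end.
Mind the look-alikes: they are no part of the job. What is shaped like the cell_2 but orange, red or turquoise is not meant.

How it is judged (in metres and radians):
On the way, in this order (a step that is already met when the one before it is completed fails the run):
1. the lid has been drawn fully open (value of joint lid above 0.06 m), for 0.2 s.
2. the chute is held tipped with its open end over the opening (value of joint lid above 0.06 m and contact force between the fingers and chute above 0.5 N and angle between chute's own z axis and vertical above 0.2 rad and horizontal distance between chute_exit and opening below 0.06 m and height (world z) of chute_exit above 0.08 m), for 0.2 s.
At the end, for the whole second after the job is handed in: All three cells lie at rest inside the box (centres within its walls and less than 80 mm above the bench); the lid is drawn open by more than 60 of its 72 mm; the chute stands flat on the bench on its underside (within 8 mm of bench height, tilted less than 7 degrees), at rest (x of cell_2_mid in the frame of box between -0.116 and 0.046 m and y of cell_2_mid in the frame of box between -0.042 and 0.042 m and z of cell_2_mid in the frame of box between 0 and 0.08 m and x of cell_3_mid in the frame of box between -0.116 and 0.046 m and y of cell_3_mid in the frame of box between -0.042 and 0.042 m and z of cell_3_mid in the frame of box between 0 and 0.08 m and x of cell_4_mid in the frame of box between -0.116 and 0.046 m and y of cell_4_mid in the frame of box between -0.042 and 0.042 m and z of cell_4_mid in the frame of box between 0 and 0.08 m and value of joint lid above 0.06 m and angle between chute's own z axis and vertical below 0.12 rad and height (world z) of chute between -0.008 and 0.008 m and linear speed of chute below 0.02 m/s and linear speed of each of cell_2, cell_3, cell_4 below 0.03 m/s); the robot touches nothing.
It fails at once if a cell is squeezed or pushed by the gripper (contact force between the fingers and cell_2 above 4 N or contact force between the fingers and cell_3 above 4 N or contact force between the fingers and cell_4 above 4 N).
It fails at once if a bystander (spool, cell checker or jar) is moved by more than 30 mm (distance of any of solder_spool, cell_checker, lug_jar from where it was at the start of the episode above 0.03 m).
It also fails if it takes over 72 s, if anything falls off the work surface, if the arm or the gripper's body presses on something with over 40 N, if the wrist force passes 120 N, or if a joint passes its speed limit or range.

## Working session

There is one attempt and no reset: what is moved stays moved. The work goes in short steps, Python scripts to look and compute and a tool call to move; the robot and the scene stay as the last step left them, time stands still between calls to the robot, and variables do not carry over. Pictures are saved under pics/ and viewed, at most 10 in all, crops included, and the job is handed in when it is done.

Besides the shell and the picture viewer there is one more tool, called by a JSON object that holds its "op" and its "data", one argument or row to a line. jog_arm: Moves the arm, as the interface text tells. Its arguments: {"type":"object","properties":{"plan":{"type":"array"},"claw":{"type":"number"},"force":{"type":"number"}},"required":["plan"]}

```bash
mkdir -p pics; cat > h.py <<'E'
import numpy as np, cv2
from cell import manip, camera, get_calibration
from scipy.spatial.transform import Rotation as R
def calib(n):
    c=get_calibration(n); return c
def rot(c):
    a=np.array(c["attitude"],float)
    return a if a.shape==(3,3) else R.from_euler('xyz',a).as_matrix()
def cloud(n):
    c=calib(n); im,d=camera(n)
    v,u=np.mgrid[:384,:512]
    P=np.stack([(u-c["cx"])/c["fx"]*d,(v-c["cy"])/c["fy"]*d,d],-1)@rot(c).T+np.array(c["origin"])
    P[d==0]=np.nan
    return im,P
E
python3 - <<'E'
from h import *
print(manip.read_state())
for n in("top","side"):
    print(calib(n)); im,P=cloud(n); cv2.imwrite(f"pics/{n}0.png",cv2.resize(im[...,::-1],(800,600))); np.savez(f"{n}0.npz",im=im,P=P)
E
```

```text
{'clock': 0.0, 'joints': array([-1.25260714e+00,  3.00469984e-01,  1.52158218e+00,  7.35151844e-06,
        1.32067984e+00, -6.66176728e-02]), 'qd': array([-6.74588375e-04,  8.19252641e-04, -1.58241386e-03, -8.49763572e-04,
        4.24293967e-05,  1.86959097e-03]), 'effort': array([ 3.09053539e-04, -5.31800437e+01, -3.52737737e+01,  7.08331587e-02,
        2.43639486e-02, -6.82592986e-05]), 'eef_pos': array([ 206.36822545, -509.53741053,  204.88647181]), 'eef_rot': array([-3.14045630e+00, -8.29497008e-05,  3.84804990e-01]), 'wrist_force': array([ 0.41527317, -0.07128907,  0.46779936]), 'moment': array([ 0.01947052,  0.02382977, -0.02276164]), 'finger_force': 0.0, 'finger_gap': 94.07988846008129}
{'fx': 385.79133598887796, 'fy': 385.79133598887796, 'cx': 263.32624373007917, 'cy': 185.57601835819065, 'origin': array([458.84605325,  53.51001178, 936.5331216 ]), 'attitude': array([-3.04900901,  0.01242543, -1.5518292 ])}
{'fx': 434.0505546325022, 'fy': 434.0505546325022, 'cx': 263.3914108209508, 'cy': 184.22626822156892, 'origin': array([186.00725861, 913.80637057, 726.99327032]), 'attitude': array([-2.17613101, -0.01688697, -2.75623009])}
```

View pics/top0.png

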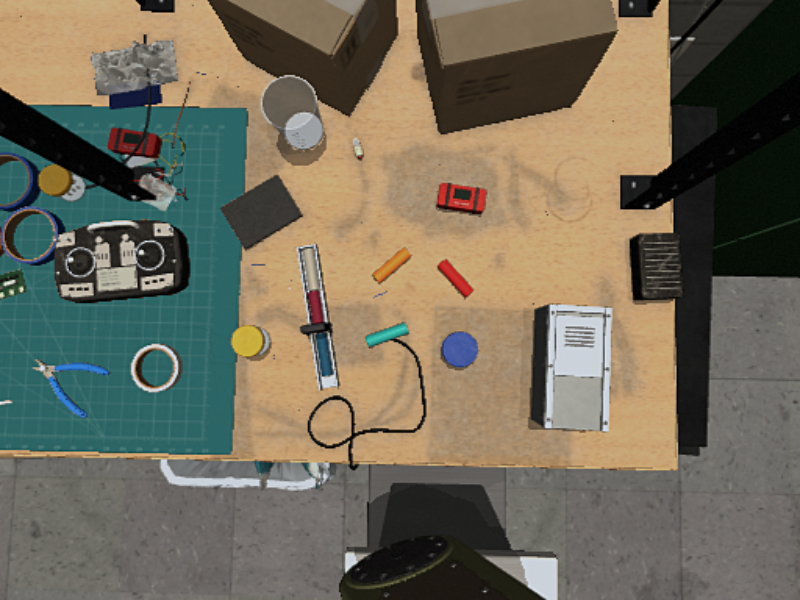

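View pics/side0.png

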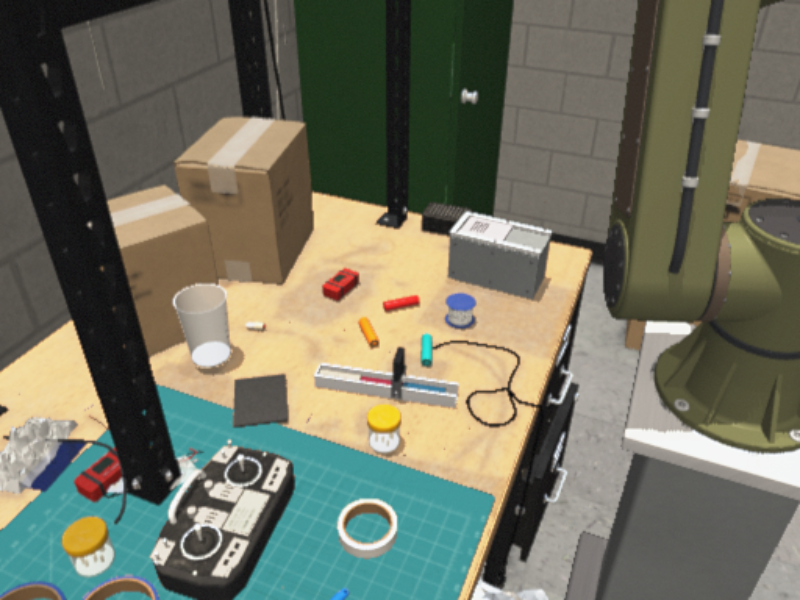

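The top view (800x600 scale) shows the box at (575,368), with its white lid and ribbed patch at (578,337). The chute is at (318,316) with its black grip at (316,328), and it holds white, maroon and blue cells. The bystanders are the spool (460,350), checker (462,198) and jar (250,341).

Look-alikes:
- **Cells:** loose orange (392,265), red (455,278) and turquoise (387,335) ones are decoys. The real cells are the three in the chute.
- **Checker:** a second red one stands at (134,141).
- **Jar:** a second yellow-lidded one stands at (55,180).

```bash
python3 - <<'E'
from h import *
d=np.load("top0.npz");im,P=d["im"],d["P"]
v,u=np.mgrid[:384,:512];s=.64
def reg(a,b,c,e,z0,z1): return (u>a*s)&(u<b*s)&(v>c*s)&(v<e*s)&(P[...,2]>z0)&(P[...,2]<z1)
def rect(m,n):
    q=P[m]; r=cv2.minAreaRect(q[:,:2].astype(np.float32)); print(n,r,"z",np.percentile(q[:,2],[2,10,50,90,98]).round(1),m.sum()); print(cv2.boxPoints(r).round(1).tolist())
rect(reg(520,630,290,445,88,112),"boxtop")
rect(reg(290,345,235,400,12,30),"chute walls")
rect(reg(290,345,300,350,60,90),"grip")
g=P[reg(290,345,300,350,60,90)]; print(g.mean(0))
d=np.load("side0.npz");P=d["P"]; 
rect(reg(440,560,205,300,96,112),"boxtop side")
rect(reg(370,420,335,400,60,90),"grip side")
im=d["im"]
t=np.load("top0.npz")["im"][:, :, ::-1]
a=cv2.resize(t[145:255,180:250],None,fx=5,fy=5); b=cv2.resize(t[185:285,335:400],None,fx=5,fy=5)
h=max(a.shape[0],b.shape[0]); a=cv2.copyMakeBorder(a,0,h-a.shape[0],0,0,0);b=cv2.copyMakeBorder(b,0,h-b.shape[0],0,0,0)
cv2.imwrite("pics/crop.png",np.hstack([a,b]))
E
```

```text
boxtop ((434.642333984375, -164.91709899902344), (87.61418914794922, 169.9764862060547), 87.91987609863281) z [ 90.7  92.1  98.4 101.8 103.3] 3314
[[348.1000061035156, -205.60000610351562], [518.0, -211.8000030517578], [521.2000122070312, -124.19999694824219], [351.29998779296875, -118.0999984741211]]
chute walls ((502.5113830566406, 208.86436462402344), (220.12701416015625, 32.69475555419922), 10.824080467224121) z [12.6 15.1 19.7 24.3 26.1] 933
[[391.29998779296875, 204.3000030517578], [397.5, 172.10000610351562], [613.7000122070312, 213.5], [607.5, 245.60000610351562]]
grip ((482.8088073730469, 206.1975860595703), (12.281303405761719, 36.19418716430664), 10.906208992004395) z [63.6 72.7 76.3 78.7 80.3] 94
[[473.3999938964844, 222.8000030517578], [480.20001220703125, 187.3000030517578], [492.29998779296875, 189.60000610351562], [485.3999938964844, 225.10000610351562]]
[482.53845294 205.32817171  75.6641137 ]
boxtop side ((435.26031494140625, -165.200439453125), (93.6191635131836, 171.5132598876953), 87.72393035888672) z [ 96.3  97.7 100.1 102.4 103.3] 701
[[347.70001220703125, -208.60000610351562], [519.0999755859375, -215.39999389648438], [522.7999877929688, -121.80000305175781], [351.3999938964844, -115.0]]
grip side ((481.3739013671875, 207.21990966796875), (11.611701011657715, 39.019630432128906), 11.684174537658691) z [61.7 64.3 76.1 78.7 79.5] 86
[[471.70001220703125, 225.10000610351562], [479.6000061035156, 186.89999389648438], [491.0, 189.3000030517578], [483.1000061035156, 227.5]]
```

View pics/crop.png

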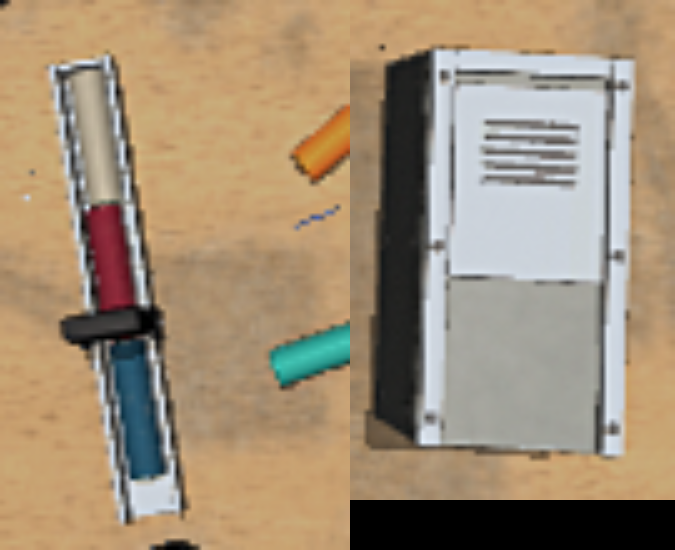

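{"op": "jog_arm", "data": {
  "plan": [0.272,0.343,-0.075,0,0,0,0.272,0.343,-0.075,0,0,0,0.272,0.343,-0.075,0,0,0,0.272,0.343,-0.075,0,0,0,0.272,0.343,-0.075,0,0,0,0.272,0.343,-0.075,0,0,0,0.272,0.343,-0.075,0,0,0,0.272,0.343,-0.075,0,0,0,0.272,0.343,-0.075,0,0,0,0.272,0.343,-0.075,0,0,0,0.272,0.343,-0.075,0,0,0,0.272,0.343,-0.075,0,0,0,0.272,0.343,-0.075,0,0,0],
  "claw": 0,
  "force": 30
}}

```text
clock: 1.4
eef_pos: [477.9, -167.8, 130.7]
eef_rot: [3.141, -0.0, 0.383]
wrist_force: [0.3, 0.7, 0.0]
finger_gap: 0.1
finger_force: 0.0
```

```bash
python3 - <<'E'
from h import *
np.set_printoptions(precision=4,suppress=True)
s=manip.read_state(); print(*[(k,s[k]) for k in("clock","joints","eef_pos","eef_rot","wrist_force")],sep="\n")
E
```

```text
('clock', 1.4)
('joints', array([-0.41  ,  0.2809,  1.7295, -0.0001,  1.1309,  0.7777]))
('eef_pos', array([ 477.9441, -167.8254,  130.6868]))
('eef_rot', array([ 3.1413, -0.0002,  0.3831]))
('wrist_force', array([0.3275, 0.6698, 0.0439]))
```

{"op": "jog_arm", "data": {
  "plan": [0,0,-0.025,0,0,0,0,0,-0.027,0,0,0,0,0,-0.029,0,0,0,0,0,-0.031,0,0,0,0,0,-0.032,0,0,0,0,0,-0.032,0,0,0,0,0,-0.032,0,0,0]
}}

```text
clock: 2.1
eef_pos: [479.4, -167.3, 100.2]
eef_rot: [3.139, -0.002, 0.385]
wrist_force: [-0.8, -0.4, 8.3]
finger_gap: 0.2
finger_force: 4.3
```

{"op": "jog_arm", "data": {
  "plan": [0,0,-0.001,0,0,0,-0.008,0.0003,-0.001,0,0,0,-0.016,0.0006,-0.001,0,0,0,-0.024,0.0009,-0.001,0,0,0,-0.032,0.0012,-0.001,0,0,0,-0.04,0.0015,-0.001,0,0,0,-0.048,0.0018,-0.001,0,0,0,-0.056,0.0021,-0.001,0,0,0,-0.064,0.0024,-0.001,0,0,0,-0.072,0.0026,-0.001,0,0,0,-0.076,0.0028,-0.001,0,0,0,-0.076,0.0028,-0.001,0,0,0]
}}

```text
clock: 3.3
eef_pos: [404.5, -165.0, 100.1]
eef_rot: [3.136, -0.005, 0.384]
wrist_force: [2.4, 0.9, 16.9]
finger_gap: -0.1
finger_force: 7.8
```

{"op": "jog_arm", "data": {
  "plan": [0,0,0.05,0,0,0,0,0,0.1,0,0,0,0,0.05,0.12,0,0,0,0,0.1,0.12,0,0,0,0,0.1,0.12,0,0,0,0,0.1,0.12,0,0,0],
  "claw": 0.06
}}

```text
clock: 3.9
eef_pos: [402.6, -63.3, 218.2]
eef_rot: [3.141, -0.001, 0.387]
wrist_force: [0.4, -0.1, -0.4]
finger_gap: 45.2
finger_force: 0.0
```

```bash
python3 - <<'E'
from h import *
np.set_printoptions(precision=4,suppress=True)
s=manip.read_state(); print(*[(k,s[k]) for k in("clock","joints","eef_pos")],sep="\n")
im,P=cloud("top"); np.savez("top1.npz",im=im,P=P)
b=im[170:300,320:420,::-1]
cv2.imwrite("pics/lid.png",cv2.resize(b,None,fx=4,fy=4))
E
```

```text
('clock', 3.9)
('joints', array([-0.2458, -0.0373,  1.8722, -0.0001,  1.3052,  0.9378]))
('eef_pos', array([402.5842, -63.2809, 218.1596]))
```

View pics/lid.png

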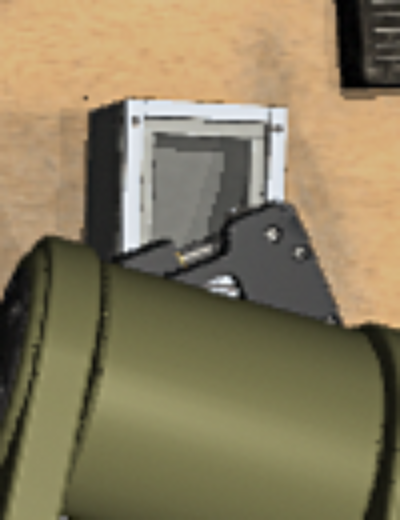

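Lid drawn: the opening shows from (150,135) down in the crop. I'll dry-run the tipped pose with an empty gripper to check reach.

{"op": "jog_arm", "data": {
  "plan": [0.115,-0.109,0.02,0,0,58,0.115,-0.109,0.02,0,0,58,0.115,-0.109,0.02,0,0,58,0.115,-0.109,0.02,0,0,58,0.115,-0.109,0.02,0,0,58,0.115,-0.109,0.02,0,0,58,0.115,-0.109,0.02,0,0,58,0.115,-0.109,0.02,0,0,58,0.115,-0.109,0.02,0,0,58]
}}

```text
clock: 4.85
eef_pos: [517.2, -174.1, 237.2]
eef_rot: [-3.141, 0.0, 1.392]
wrist_force: [-0.3, -0.5, 0.1]
finger_gap: 60.1
finger_force: 0.0
```

{"op": "jog_arm", "data": {
  "plan": [0,0,-0.02,-8.7,-49.2,0,0,0,-0.02,-8.7,-49.2,0,0,0,-0.02,-8.7,-49.2,0,0,0,-0.02,-8.7,-49.2,0,0,0,-0.02,-8.7,-49.2,0,0,0,-0.02,-8.7,-49.2,0,0,0,-0.02,-8.7,-49.2,0,0,0,-0.02,-8.7,-49.2,0,0,0,-0.02,-8.7,-49.2,0]
}}

```text
clock: 5.75
eef_pos: [517.6, -173.3, 217.8]
eef_rot: [2.271, -0.0, 1.395]
wrist_force: [0.8, 0.7, -0.0]
finger_gap: 60.3
finger_force: 0.0
```

```bash
python3 - <<'E'
from h import *
np.set_printoptions(precision=4,suppress=True)
s=manip.read_state(); print(*[(k,s[k]) for k in("clock","joints","eef_pos")],sep="\n")
print(R.from_euler('xyz',s["eef_rot"]).as_matrix())
E
```

```text
('clock', 5.75)
('joints', array([-0.5195, -0.0743,  2.1498,  0.8753,  0.3431, -1.0722]))
('eef_pos', array([ 517.5559, -173.322 ,  217.7659]))
[[ 0.1745  0.6341  0.7533]
 [ 0.9847 -0.1126 -0.1333]
 [ 0.0003  0.765  -0.644 ]]
```

{"op": "jog_arm", "data": {
  "plan": [0,0,0.03,8.7,49.2,0,0,0,0.03,8.7,49.2,0,0,0,0.03,8.7,49.2,0,0,0,0.03,8.7,49.2,0,0,0,0.03,8.7,49.2,0,0,0,0.03,8.7,49.2,0,0,0,0.03,8.7,49.2,0,0,0,0.03,8.7,49.2,0]
}}

```text
clock: 6.55
eef_pos: [518.5, -174.1, 247.0]
eef_rot: [-3.137, 0.004, 1.393]
wrist_force: [-1.3, 0.3, -0.5]
finger_gap: 60.0
finger_force: 0.0
```

{"op": "jog_arm", "data": {
  "plan": [-0.035,0.379,-0.1,0,0,21,-0.035,0.379,-0.1,0,0,21,-0.035,0.379,-0.1,0,0,21,-0.035,0.379,-0.1,0,0,21,-0.035,0.379,-0.1,0,0,21,-0.035,0.379,-0.1,0,0,21,-0.035,0.379,-0.1,0,0,21,-0.035,0.379,-0.1,0,0,21,-0.035,0.379,-0.1,0,0,21,-0.035,0.379,-0.1,0,0,21,-0.035,0.379,-0.1,0,0,21]
}}

```text
clock: 7.65
eef_pos: [483.0, 204.8, 148.1]
eef_rot: [3.14, 0.001, 1.762]
wrist_force: [1.4, -0.5, -0.1]
finger_gap: 59.8
finger_force: 0.0
```

```bash
python3 - <<'E'
from h import *
s=manip.read_state(); print(s["eef_pos"],s["eef_rot"],s["joints"],s["clock"])
im,P=cloud("wrist"); z=P[...,2]
m=(z>60)&(z<85)&(abs(P[...,0]-482)<50)&(abs(P[...,1]-206)<50); q=P[m]
print(m.sum(), cv2.minAreaRect(q[:,:2].astype(np.float32)) if m.sum()>5 else "")
cv2.imwrite("pics/wrist1.png",im[...,::-1])
E
```

```text
[482.96595029 204.8408536  148.05137315] [3.13987878e+00 9.85109030e-04 1.76161493e+00] [ 3.31940624e-01  2.98139610e-01  1.66275039e+00 -1.31602716e-03
  1.17914468e+00  1.41622577e-01] 7.65
542 ((482.8144226074219, 206.78817749023438), (11.056998252868652, 35.200347900390625), 11.142166137695312)
```

View pics/wrist1.png

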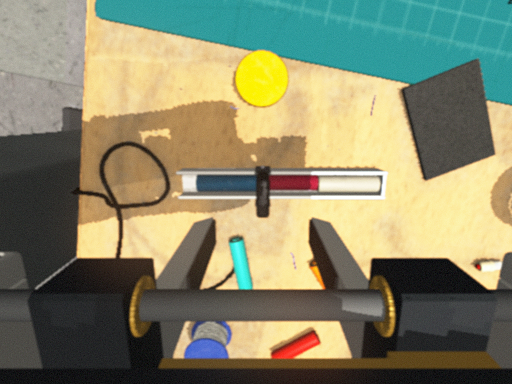

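The wrist view shows the grip at (263,190) over the gutter, with the three cells between x=197 and 380. The fingers will straddle it, so I'm descending.

{"op": "jog_arm", "data": {
  "plan": [0,0.0015,-0.04,0,0,0,0,0.0015,-0.07,0,0,0,0,0.0015,-0.09,0,0,0,0,0.0015,-0.105,0,0,0,0,0.0015,-0.105,0,0,0,0,0.0015,-0.105,0,0,0]
}}

```text
clock: 8.3
eef_pos: [483.0, 206.8, 43.2]
eef_rot: [3.141, 0.0, 1.762]
wrist_force: [0.6, 0.1, 0.4]
finger_gap: 60.2
finger_force: 0.0
```

{"op": "jog_arm", "data": {
  "plan": [0,0,0,0,0,0,0,0,0,0,0,0,0,0,0,0,0,0,0,0,0,0,0,0,0,0,0,0,0,0,0,0,0,0,0,0,0,0,0,0,0,0],
  "claw": 0,
  "force": 45
}}

```text
clock: 9.0
eef_pos: [482.5, 207.6, 42.5]
eef_rot: [3.142, 0.0, 1.764]
wrist_force: [-0.1, 0.3, 0.2]
finger_gap: 11.8
finger_force: 45.0
```

{"op": "jog_arm", "data": {
  "plan": [0,0,0.01,0,0,0,0,0,0.025,0,0,0,0,0,0.045,0,0,0,0,0,0.065,0,0,0,0,0,0.085,0,0,0,0,0,0.105,0,0,0,0,0,0.125,0,0,0,0,0,0.145,0,0,0,0,0,0.16,0,0,0,0,0,0.17,0,0,0,0,0,0.17,0,0,0,0,0,0.17,0,0,0]
}}

```text
clock: 10.2
eef_pos: [482.2, 207.4, 211.9]
eef_rot: [-3.141, 0.0, 1.764]
wrist_force: [0.4, 0.4, -3.2]
finger_gap: 11.9
finger_force: 45.0
```

```bash
python3 - <<'E'
from h import *
s=manip.read_state(); print(s["eef_pos"],s["eef_rot"],s["wrist_force"],s["finger_gap"])
im,P=cloud("side"); cv2.imwrite("pics/side1.png",im[...,::-1])
E
```

```text
[482.1708884  207.41992762 211.86544087] [-3.14070399e+00  1.23763381e-04  1.76358642e+00] [ 0.36167617  0.37422867 -3.21948186] 11.863011714601047
```

View pics/side1.png

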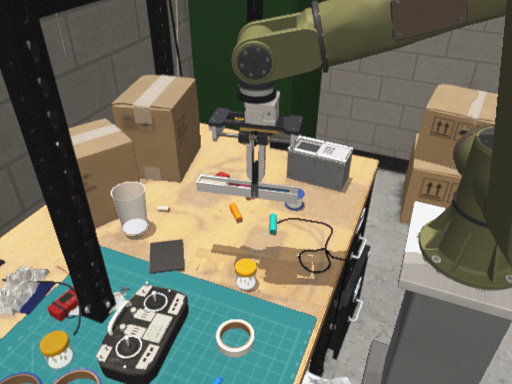

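{"op": "jog_arm", "data": {
  "plan": [0.002,-0.008,0,0,0,-0.4,0.006,-0.023,0,0,0,-1.3,0.012,-0.047,0,0,0,-2.5,0.019,-0.074,0,0,0,-4,0.026,-0.105,0,0,0,-5.7,0.034,-0.136,0,0,0,-7.3,0.042,-0.168,0,0,0,-9,0.05,-0.199,0,0,0,-10.7,0.058,-0.23,0,0,0,-12.4,0.066,-0.261,0,0,0,-14,0.073,-0.292,0,0,0,-15.7,0.08,-0.32,0,0,0,-17.2,0.086,-0.343,0,0,0,-18.5,0.091,-0.363,0,0,0,-19.5,0.095,-0.378,0,0,0,-20.4,0.098,-0.388,0,0,0,-21,0.098,-0.39,0,0,0,-21,0.098,-0.39,0,0,0,-21]
}}

```text
clock: 12.05
eef_pos: [580.3, -182.4, 212.3]
eef_rot: [-3.141, -0.0, 1.397]
wrist_force: [-0.2, -0.5, -2.8]
finger_gap: 11.7
finger_force: 45.0
```

```bash
python3 - <<'E'
from h import *
s=manip.read_state(); print(s["eef_pos"],s["eef_rot"],s["joints"],s["wrist_force"])
M=R.from_euler('xyz',s["eef_rot"]).as_matrix(); print(M.round(3))
im,P=cloud("top"); cv2.imwrite("pics/top2.png",cv2.resize(im[150:330,280:470,::-1],None,fx=3,fy=3))
# lid opening edges: mask inside low z
c=np.array([469.8,-166.3]);a=np.radians(-2.1);ex=np.array([np.cos(a),np.sin(a)]);ey=np.array([-ex[1],ex[0]])
for n in("top1",):
    Q=np.load(n+".npz")["P"]; bx=(Q[...,:2]-c)@ex; by=(Q[...,:2]-c)@ey
    m=(abs(bx)<60)&(abs(by)<40)&(Q[...,2]<85)&(Q[...,2]>0); print(n,m.sum(),[np.percentile(w[m],[1,99]) for w in(bx,by)])
# chute wall tops in top view
z=P[...,2]; m=(z>175)&(z<205)&(P[...,0]>450)&(P[...,0]<720)&(abs(P[...,1]+180)<70)
print(m.sum(),np.nanpercentile(P[m],[1,50,99],axis=0).round(1))
E
```

```text
[ 580.29950407 -182.37061917  212.29763601] [-3.14123204e+00 -1.88511323e-04  1.39717922e+00] [-3.64754235e-01  4.26531368e-01  1.33376326e+00  1.18686241e-04
  1.38168789e+00 -1.91159494e-01] [-0.21883036 -0.4941077  -2.80498067]
[[ 0.173  0.985 -0.   ]
 [ 0.985 -0.173  0.   ]
 [ 0.    -0.    -1.   ]]
top1 564 [array([-26.17768112,  58.22777144]), array([-38.80920426,  14.55240835])]
1101 [[ 494.2 -209.7  175.4]
 [ 610.5 -181.7  188.1]
 [ 705.8 -155.1  197.7]]
```

View pics/top2.png

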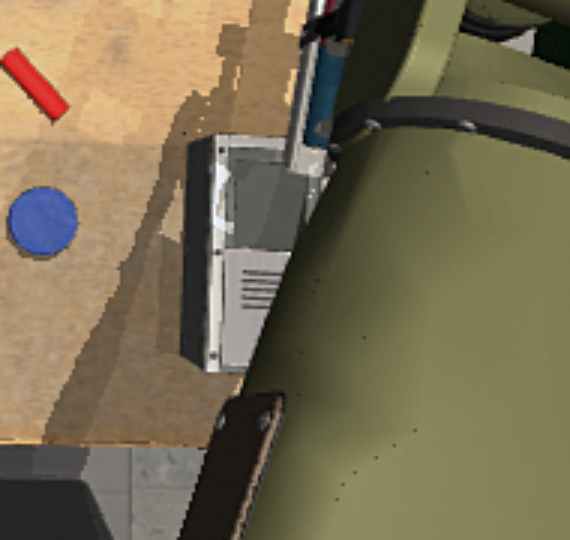

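The lid is fully open, flush at the front, and the cells are still in the chute, with the blue one near the exit at (320,130). Next I'll lower with a slight pre-tilt, then tip quickly about the exit.

{"op": "jog_arm", "data": {
  "plan": [0,0,-0.005,0,0,0,0,0,-0.015,-0.2,-1,0,0,0,-0.025,-0.4,-2,0,-0.001,0,-0.033,-0.6,-3.5,0,-0.001,0,-0.039,-0.9,-5,0,-0.002,0.0005,-0.044,-1.1,-6.4,0,-0.002,0.0007,-0.047,-1.3,-7.4,0,-0.0023,0.0007,-0.0485,-1.4,-7.9,0,-0.0023,0.0007,-0.0485,-1.4,-7.9,0,-0.0023,0.0007,-0.0485,-1.4,-7.9,0]
}}

```text
clock: 13.1
eef_pos: [578.3, -181.7, 164.2]
eef_rot: [3.002, 0.0, 1.397]
wrist_force: [-0.2, 0.2, -2.7]
finger_gap: 11.7
finger_force: 45.0
```

{"op": "jog_arm", "data": {
  "plan": [-0.0086,0.0015,0.0118,-1.5,-8.4,0,-0.0188,0.0033,0.0221,-3,-16.7,0,-0.0303,0.0054,0.0308,-4.4,-25.1,0,-0.043,0.0076,0.0377,-5.9,-33.5,0,-0.0566,0.01,0.0426,-7.4,-41.9,0,-0.0566,0.01,0.0426,-7.4,-41.9,0,-0.0566,0.01,0.0426,-7.4,-41.9,0,-0.0566,0.01,0.0426,-7.4,-41.9,0,-0.0566,0.01,0.0426,-7.4,-41.9,0,-0.0566,0.01,0.0426,-7.4,-41.9,0,-0.0566,0.01,0.0426,-7.4,-41.9,0,-0.0566,0.01,0.0426,-7.4,-41.9,0,-0.0566,0.01,0.0426,-7.4,-41.9,0,-0.0566,0.01,0.0426,-7.4,-41.9,0,-0.0566,0.01,0.0426,-7.4,-41.9,0]
}}

```text
clock: 14.6
eef_pos: [521.6, -171.8, 206.6]
eef_rot: [2.259, 0.001, 1.397]
wrist_force: [0.1, -0.1, -2.0]
finger_gap: 11.4
finger_force: 45.0
```

```bash
python3 - <<'E'
from h import *
s=manip.read_state(); print(s["eef_pos"],s["eef_rot"],s["wrist_force"],s["moment"])
w,_=cloud("wrist"); t,_=cloud("side")
a=cv2.resize(w[...,::-1],(400,300)); b=cv2.resize(t[100:250,250:450,::-1],(400,300))
cv2.imwrite("pics/pour.png",np.hstack([a,b]))
E
```

```text
[ 521.56879048 -171.75596391  206.55131372] [2.25899037e+00 8.99625824e-04 1.39669504e+00] [ 0.06943423 -0.13949614 -1.99248028] [ 0.09107203  0.66666702 -0.02340296]
```

View pics/pour.png

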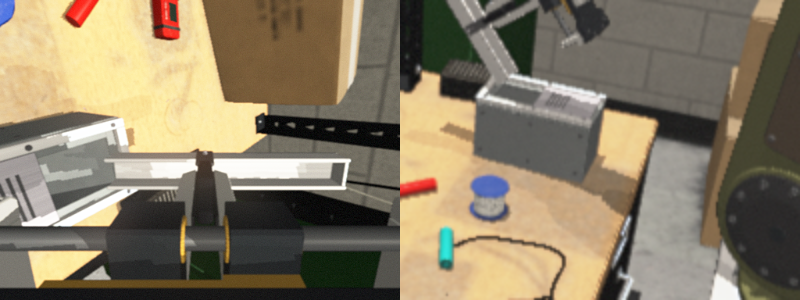

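The wrist view shows the tipped chute empty, and the weight on the wrist is down to 2.0 N. I'll lift, level and carry it back to its starting place.

{"op": "jog_arm", "data": {
  "plan": [0,0,0.02,0,0,0,0,0,0.05,0,0,0,0,0,0.08,1.4,7.9,0,0,0.02,0.08,2.8,15.8,0,0,0.04,0.08,4.2,23.7,0,0,0.06,0.08,5.6,31.6,0,0,0.08,0.08,7,39.5,0,0,0.1,0.08,8.4,47.4,0,0,0.1,0.08,8.8,49.8,0,0,0.1,0.08,8.8,49.8,0,0,0.1,0.08,8.8,49.8,0]
}}

```text
clock: 15.8
eef_pos: [521.7, -71.9, 286.0]
eef_rot: [3.14, -0.0, 1.397]
wrist_force: [-0.5, -0.1, -2.7]
finger_gap: 12.1
finger_force: 45.0
```

{"op": "jog_arm", "data": {
  "plan": [-0.039,0.279,-0.14,0,0,21,-0.039,0.279,-0.14,0,0,21,-0.039,0.279,-0.14,0,0,21,-0.039,0.279,-0.14,0,0,21,-0.039,0.279,-0.14,0,0,21,-0.039,0.279,-0.14,0,0,21,-0.039,0.279,-0.14,0,0,21,-0.039,0.279,-0.14,0,0,21,-0.039,0.279,-0.14,0,0,21,-0.039,0.279,-0.14,0,0,21]
}}

```text
clock: 16.8
eef_pos: [483.2, 206.0, 147.6]
eef_rot: [3.139, -0.0, 1.762]
wrist_force: [-0.2, 0.4, -2.2]
finger_gap: 11.7
finger_force: 45.0
```

```bash
python3 - <<'E'
from h import *
s=manip.read_state(); print(s["eef_pos"],s["eef_rot"],s["wrist_force"],s["clock"])
im,P=cloud("side")
cv2.imwrite("pics/after.png",cv2.resize(im[120:320,180:400,::-1],None,fx=3,fy=3))
E
```

```text
[483.23000898 205.9983753  147.61340666] [ 3.13936401e+00 -1.70152499e-04  1.76193403e+00] [-0.22976527  0.42935417 -2.2019895 ] 16.8
```

View pics/after.png

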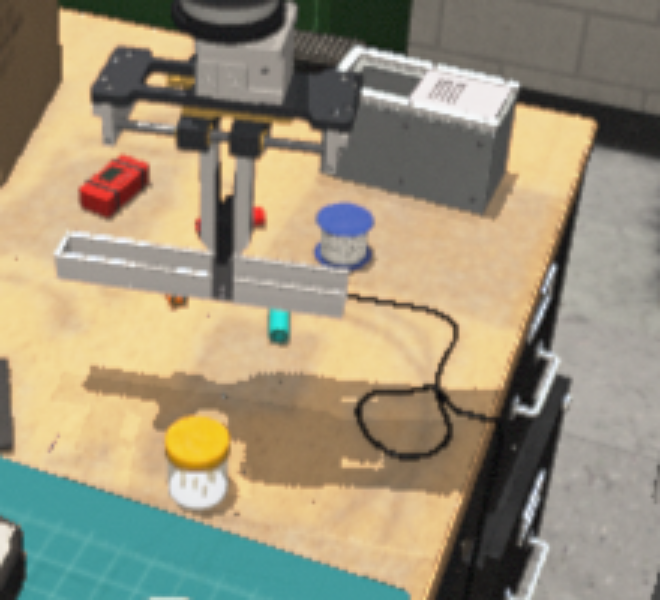

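The lid is open, the chute is empty, the bystanders have not moved, and no stray cells are visible. Setting the chute down.

{"op": "jog_arm", "data": {
  "plan": [0,0,-0.03,0,0,0,0,0,-0.06,0,0,0,0,0,-0.08,0,0,0,0,0,-0.095,0,0,0,0,0,-0.1,0,0,0,0,0,-0.103,0,0,0,0,0,-0.1045,0,0,0,0,0,-0.1045,0,0,0,0,0,-0.1045,0,0,0]
}}

```text
clock: 17.75
eef_pos: [482.8, 207.3, 42.6]
eef_rot: [3.141, -0.0, 1.764]
wrist_force: [-0.2, -0.6, -1.3]
finger_gap: 11.7
finger_force: 45.0
```

{"op": "jog_arm", "data": {
  "plan": [0,0,-0.0007,0,0,0,0,0,-0.0007,0,0,0]
}}

```text
clock: 17.95
eef_pos: [482.9, 207.3, 42.4]
eef_rot: [3.141, -0.0, 1.764]
wrist_force: [-3.6, -1.3, 8.2]
finger_gap: 11.8
finger_force: 45.0
```

{"op": "jog_arm", "data": {
  "plan": [0,0,0,0,0,0,0,0,0,0,0,0,0,0,0,0,0,0,0,0,0,0,0,0,0,0,0,0,0,0,0,0,0,0,0,0,0,0,0,0,0,0],
  "claw": 0.06
}}

```text
clock: 18.65
eef_pos: [482.6, 207.2, 41.4]
eef_rot: [3.142, 0.0, 1.764]
wrist_force: [-0.2, -0.4, -0.4]
finger_gap: 59.8
finger_force: 0.0
```

{"op": "jog_arm", "data": {
  "plan": [0,0,0.02,0,0,0,0,0,0.06,0,0,0,0,0,0.11,0,0,0,0,0,0.16,0,0,0,0,0,0.2,0,0,0,-0.05,-0.05,0.2,0,0,0,-0.1,-0.1,0.2,0,0,0,-0.1,-0.15,0.2,0,0,0,-0.1,-0.15,0.2,0,0,0]
}}

```text
clock: 19.55
eef_pos: [381.1, 55.7, 241.5]
eef_rot: [3.141, 0.0, 1.764]
wrist_force: [0.9, -0.5, 0.5]
finger_gap: 59.6
finger_force: 0.0
```

```bash
python3 - <<'E'
from h import *
im,P=cloud("top"); t,Q=cloud("side")
a=cv2.resize(im[...,::-1],(400,300)); b=cv2.resize(t[100:250,220:420,::-1],(400,300)); c=cv2.resize(im[175:295,320:420,::-1],(360,300))
o=np.zeros((600,800,3),np.uint8); o[:300]=np.hstack([a,b]); o[300:,:360]=c; cv2.imwrite("pics/end.png",o)
for n,X in(("top",P),("side",Q)):
    z=X[...,2]; m=(abs(X[...,0]-502)<125)&(abs(X[...,1]-209)<40)&(z>15)&(z<32); print(n,m.sum(),cv2.minAreaRect(X[m][:,:2].astype(np.float32)))
    for lo,hi in((395,430),(575,605)):
        k=m&(X[...,0]>lo)&(X[...,0]<hi); print(np.percentile(z[k],[50,90]))
    c=np.array([469.8,-166.3]); ex=np.array([.9993,-.0366]); ey=np.array([.0366,.9993]); 
    bx=(X[...,:2]-c)@ex; by=(X[...,:2]-c)@ey; k=(abs(bx)<30)&(abs(by)<26)&(z>0); print("inside z",np.percentile(z[k],[5,50,80,95]) if k.any() else 0)
E
```

```text
top 328 ((501.8644104003906, 208.6268310546875), (219.59439086914062, 32.97237777709961), 11.046365737915039)
[23.19925704 25.33326791]
[23.58844651 25.51885907]
inside z [16.31385265 33.75766978 45.46615002 50.69191724]
side 642 ((501.4817810058594, 211.37106323242188), (221.10365295410156, 35.34303283691406), 11.719924926757812)
[21.19221114 24.61535332]
[20.80623541 25.18851228]
inside z [92.80227069 93.5651108  94.37933248 96.217215  ]
```

View pics/end.png

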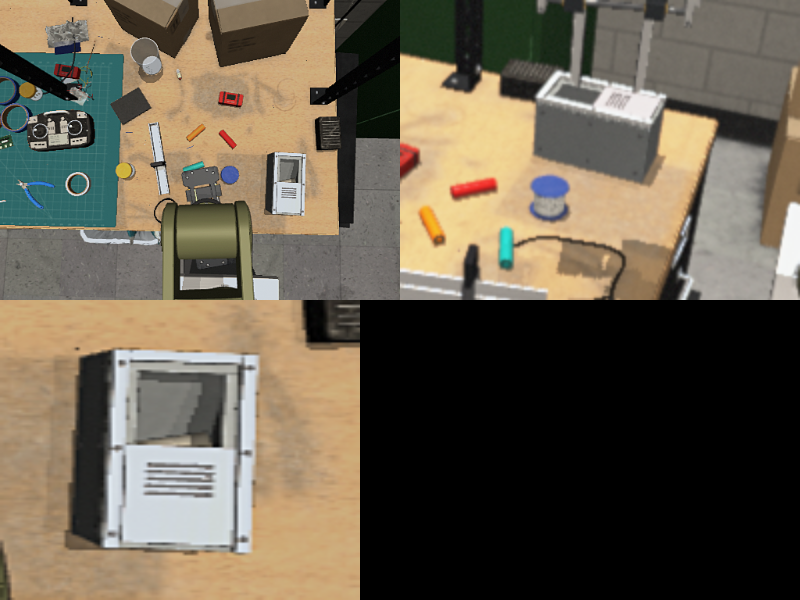

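The chute is flat and empty, and the lid is open. A cell's end shows low in the opening at (190,438), with none lying outside. Handing in.

```bash
python3 -c "
from cell import manip
print(manip.sign_off())"
```

```text
the job is handed in; nothing more can be done
None
```

I handed the job in at about 20 s of robot time: the lid is drawn fully open, the cells are poured into the box (one is visible through the opening, none lie outside), the empty chute is flat on the bench, and the bystanders look unmoved; no verdict was returned.

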